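Line up the heat tiles on the warming tray and turn it up

ROBOT

A 6-joint arm with a two-finger parallel gripper is mounted at the origin on the work surface. World frame = base frame: x ahead of the robot, y to its left, z up, the work surface at z = 0. Lengths are in mm, angles in rad, forces in N, time in s.
With the tool pointing down it reaches from about 275 to 1000 mm from the base axis. Payload 8.4 kg.
Tool frame: the origin (TCP) lies at the very end of the fingers, on their centre line; the grasp point (between the pads) lies 19 mm behind it; z points along the fingers, y is the direction in which the jaws open and shut (so a half turn about z gives the same grasp; the last joint's range is limited). The gripper opens to 85 mm and grips with 20 to 120 N. Pads are 22 mm wide; open, the fingers measure 114 mm over their backs; the gripper's body (76 mm by 85 mm) begins 54 mm behind the grasp point. The pads swing forward as they close: fully open they stand 13 mm farther back than shut.
Start: joints at [1.318, 0.353, 1.633, -0, 1.155, -0.002], TCP at [155.11, 605.449, 231.281] pointing down, gripper open.
Joint ranges: [-2.63, 2.63], [-0.92, 2.1], [0.06, 2.66], [-1.3, 4.44], [0, 2.69], [-3.02, 3.02]. Speed limits (rad/s): [2.22, 2.22, 2.79, 3.14, 3.14, 3.14].

INTERFACE

Orientations are given as [roll, pitch, yaw] about the fixed x, y, z axes, in that order (R = Rz(yaw) Ry(pitch) Rx(roll)).
In Python, from rig import r gives the robot as it stands.
- The arm moves only by the tool move_arm, never from a script. Its argument "increments" is a list of rows, each an object of numbers: "tx", "ty", "tz": the shift along the tool's x, y, z in cm; "rx", "ry", "rz": the turn, a rotation vector about the tool's x, y, z in degrees; "gripper": the gripper's target within -1 to 1 (fully open at 1, half-way at 0, shut at -1). A call has 1 to 12 rows; each row shifts and turns the commanded pose from where the row before left it, along the tool's axes as they then stand; what a row does not reach is not made up. A row lasts 1/10 s, in which the tool goes at most 50 mm and 8.59 degrees, less where a joint would pass 70% of its speed; a pose out of reach is approached as far as the arm can. A call is refused whole if a number of a shift passes 5 or a number of a turn 8.59, either way. A call with a gripper value outside its range is refused whole. The fingers move at their own pace and stop on an object; "squeeze" is the grip in N (left out, the last holds). Time passes only in rows, so rows that do not move let the fingers close. It gives the time, the measured TCP pose, the force and the opening at its end, in the units of the state.
- r.sense(): the state, without advancing time (a new reading comes with each control period).
- r.grab_frame(name): name is "scene" or "side" or "wrist"; returns (picture, depth): 384x512x3 uint8, red, green, blue; 384x512 float32, mm along the optical axis (not along the pixel's ray), 0 where there is no reading.
- r.camera_model(name): a dict with "fx", "fy", "cx", "cy" (pixels), "R" (3x3) and "t" (3): a world point X has camera coordinates R X + t; the wrist camera has in their place "hand_eye" (4x4, takes a point from camera to tool coordinates, whose origin is the TCP and whose axes are the flange's). Camera axes: x right, y down, z forward; pixel columns grow to the right and rows downward; lengths in mm; the calibration is good to about 2 mm. A picture is of the moment at which its call begins: read the wrist's pose just before it. camera_model takes no time and is no camera call.
- r.sign_off(): hands the job in, once; it reports no verdict.
Trained networks look in the newest picture that a camera, given by its name, has taken for a name from the list of things; names that differ only in an ending like _2 or _b are one class to them, and where a whole thing is asked for, a point or a joint stands for the part that bears it (a point fixed in the world has none). Each returns a list of dicts, best first, with "confidence" (0 to 1); they miss things now and then, are a little off and sometimes report something else, mostly with a low value. They report only what shows in the picture. A call takes as long as a camera call. They do not tell look-alikes from the thing itself.
- r.cut_out(query, camera): "mask" (384x512 bool, what is visible of it) and "bbox" ([left, top, right, bottom] in pixels, round what is visible of it).
- r.place_of(query, camera): "location" ([row, column] in pixels: a listed point, or the origin of a listed thing).
The state is a dict: "clock": time; "qpos": joint angles; "qvel": joint speeds; "joint_efforts": joint torques, N m; "eef_pos": TCP position; "tcp_rot": TCP orientation; "contact_force": force on the tool from outside, world axes, zero at the start; "wrist_torque": the same for the moment, N m; "opening": opening from 0.0 (shut) to 1.0 (fully open).
Only numpy, scipy, OpenCV 4.12 (cv2) and the standard library are available. Lean on these libraries where they do the work, as an engineer would, in place of code of your own. Each camera call takes 0.05 s, during which the arm holds its last target. There are 200 camera calls.

TASK

Get the bedside warming tray going: nudge the three loose square ceramic tiles into one straight row, all flush against the tray's long back rail and pushed up tight against the short side rail and against each other. Then turn the tray's dial clockwise all the way to its end stop. The tray only stands on its feet, so push gently and do not shove it out of its place, and leave the cup, pill pot, thermometer and round coaster where they are.

Things in the scene. Friction and masses are not known exactly. Their poses are not given: they have to be found in the camera images.
- tray: warming tray, bamboo frame with steel deck, 250 mm (x) by 490 mm (y), 2.4 kg, loose on the table: a push of more than 15 to 25 N shifts it. Origin at table level, 130 mm from the near edge; x points to the back rail (away from the robot), y to the dial end (robot's left), z up. Deck top at z = 16 mm; near side (edge x = -130 mm) and -y end (edge y = -230 mm) are open
- back_rail (a point): on the inner face of the tray's back rail, at deck level; axes as the tray's. In the tray's frame the face is at x = +110 mm; the rail is 10 mm thick, its top at z = 28 mm, from y = -230 to +170 mm. A tile flush with it has its centre at tray x = +65 mm
- side_rail (a point): on the inner face of the tray's side rail, at deck level; axes as the tray's. In the tray's frame the face is at y = +160 mm; the rail is 10 mm thick, its top at z = 28 mm, along x. In the finished row the tile centres lie at tray y = +115, +25 and -65 mm, in any order
- tile_a: one of three identical heat-storing ceramic tiles, white, square, 90 x 90 x 18 mm, 0.2 to 0.4 kg, with a thin ring drawn on top; it lies flat, loose and askew on the tray's steel deck. Origin: centre of the underside, 9 mm below its middle; x and y along its sides, z up. Meant to be pushed by its sides, too wide for most grippers. Sliding it takes 1 to 3 N
- tile_b: one of three identical heat-storing ceramic tiles, white, square, 90 x 90 x 18 mm, 0.2 to 0.4 kg, with a thin ring drawn on top; it lies flat, loose and askew on the tray's steel deck. Origin: centre of the underside, 9 mm below its middle; x and y along its sides, z up. Meant to be pushed by its sides, too wide for most grippers. Sliding it takes 1 to 3 N
- tile_c: one of three identical heat-storing ceramic tiles, white, square, 90 x 90 x 18 mm, 0.2 to 0.4 kg, with a thin ring drawn on top; it lies flat, loose and askew on the tray's steel deck. Origin: centre of the underside, 9 mm below its middle; x and y along its sides, z up. Meant to be pushed by its sides, too wide for most grippers. Sliding it takes 1 to 3 N
- dial (a joint): angle of the black dial on the tray's +y end, beyond the side rail, its axis upright at x = -5, y = +217 mm of the tray. Grows clockwise seen from above; 0 is fully anticlockwise, the clockwise end stop is at 3.6 rad. Friction 0.08 N m, it stays where it is left. It starts 2 to 2.9 rad short of the stop, more than one grasp can turn
- dial_grip (a point): grip point on the dial's axis: middle of its upright grip bar, 57 mm long, 14 mm thick, 32 mm high; the bar runs along this frame's x and turns with the dial (a white mark on its -x half); the point lies 51 mm above the table, the bar's top 7 mm higher; below the bar is a disc of 60 mm diameter whose top is 23 mm under this point
- cup: stainless steel cup, 72 mm wide, 85 mm high, bystander. Origin: centre of its underside
- pill_pot: blue silicone pill pot, 64 mm wide, 40 mm high, bystander. Origin: centre of its underside
- thermometer: plastic digital thermometer lying on the table, 133 mm long along its x, 22 mm wide, 13 mm high, bystander. Origin: underside, near its middle
- round_coaster: round ceramic coaster, 100 mm diameter, 10 mm thick, bystander on the table. Origin: centre of its underside
There are look-alikes about, which are no part of the job. What is shaped like the tile_a but blue is not meant.

How it is judged:
By the outcome, as a careful person would: the job done as asked, in the order asked, and still so for the second after the job is handed in, with the robot touching nothing.
It also fails if it takes over 72 s, if anything falls off the work surface, if the arm or the gripper's body presses on something with over 40 N, if the wrist force passes 120 N, or if a joint passes its speed limit or range.

## Working session

There is one attempt and no reset: what is moved stays moved. The work goes in short steps, Python scripts to look and compute and a tool call to move; the robot and the scene stay as the last step left them, time stands still between calls to the robot, and variables do not carry over. Pictures are saved under pics/ and viewed, about 8 in all and at most 12, crops included, and the job is handed in when it is done.

Besides the shell and the picture viewer there is one more tool, called after "Call:" as name(argument=value, ...) on one line, values as JSON. move_arm: Moves the arm, as the interface text tells. Its arguments: {"type":"object","properties":{"increments":{"type":"array","items":{"type":"object","properties":{"tx":{"type":"number"},"ty":{"type":"number"},"tz":{"type":"number"},"rx":{"type":"number"},"ry":{"type":"number"},"rz":{"type":"number"},"gripper":{"type":"number"}}}},"squeeze":{"type":"number"}},"required":["increments"]}

```bash
ls; mkdir -p pics
cat > h.py <<'E'
import numpy as np, cv2
from rig import r
def cam(name):
    m=r.camera_model(name)
    if 'R' in m: R=np.array(m['R']);t=np.array(m['t'])
    else:
        from scipy.spatial.transform import Rotation as Ro
        s=r.sense();H=np.array(m['hand_eye']);T=np.eye(4)
        T[:3,:3]=Ro.from_euler('xyz',s['tcp_rot']).as_matrix();T[:3,3]=s['eef_pos']
        W=np.linalg.inv(T@H);R=W[:3,:3];t=W[:3,3]
    return m,R,t
def unproj(c,uv,z):
    m,R,t=c;uv=np.atleast_2d(uv).astype(float)
    d=np.c_[(uv[:,0]-m['cx'])/m['fx'],(uv[:,1]-m['cy'])/m['fy'],np.ones(len(uv))]@R
    o=-R.T@t
    return o+d*((z-o[2])/d[:,2])[:,None]
def proj(c,X):
    m,R,t=c;X=np.atleast_2d(X)@R.T+t
    return np.c_[m['fx']*X[:,0]/X[:,2]+m['cx'],m['fy']*X[:,1]/X[:,2]+m['cy']]
E
python3 - <<'E'
from h import *
s=r.sense();print(s)
a,_=r.grab_frame('scene');b,_=r.grab_frame('side')
cv2.imwrite('pics/a.png',cv2.resize(a[:,:,::-1],(800,600)))
cv2.imwrite('pics/b.png',cv2.resize(b[:,:,::-1],(800,600)))
for n in ('scene','side'):
    c=cam(n);print(n,c[0])
    for q in ('tile_a','back_rail','side_rail','dial_grip','tray','cup','pill_pot','thermometer','round_coaster'):
        z={'tile_a':16,'back_rail':16,'side_rail':16,'dial_grip':51}.get(q,0)
        for d in r.place_of(q,n):
            if d['confidence']>.2: rr,cc=d['location'];print(q,round(d['confidence'],2),np.round([cc,rr]),np.round(unproj(c,[cc,rr],z)[0]))
E
```

```text
pics
{'clock': 0.0, 'qpos': array([ 1.31761936e+00,  3.53635964e-01,  1.63411499e+00,  2.19969026e-07,
        1.15516956e+00, -2.42097772e-03]), 'qvel': array([-0.00061099,  0.00122208,  0.00031272,  0.00024277, -0.00061318,
       -0.0002634 ]), 'joint_efforts': array([ 1.44197779e-04, -6.05261278e+01, -3.42070270e+01,  1.92990824e-04,
        9.68282955e-03, -5.58447709e-05]), 'eef_pos': array([154.98426049, 605.01085125, 230.57746831]), 'tcp_rot': array([-3.14026480e+00, -3.41582515e-06,  2.89083657e+00]), 'contact_force': array([-0.80485575, -0.63592248, -0.54698239]), 'wrist_torque': array([0.00204572, 0.00249349, 0.03462623]), 'opening': 1.0031753454633368}
scene {'fx': 365.38656671826914, 'fy': 365.38656671826914, 'cx': 260.8025341406551, 'cy': 198.69245538465543, 'R': array([[ 0.68801753,  0.7255878 ,  0.01241859],
       [ 0.56740781, -0.5272019 , -0.63253975],
       [-0.45241602,  0.44224484, -0.77442833]]), 't': array([-345.58475053, -246.35609658, 1311.82534596])}
tile_a 0.92 [310. 310.] [ 808. -126.   16.]
tile_a 0.87 [116. 219.] [ 248. -329.   16.]
tile_a 0.86 [226. 2
[... 892 characters left out ...]
 1260.7524626 ])}
tile_a 0.98 [183. 170.] [799. -95.  16.]
tile_a 0.89 [345. 156.] [ 250. -296.   16.]
tile_a 0.77 [316. 185.] [ 333. -133.   16.]
tile_a 0.62 [239. 220.] [551.  75.  16.]
tile_a 0.57 [246. 186.] [566. -74.  16.]
tile_a 0.55 [214. 128.] [ 758. -345.   16.]
back_rail 0.72 [211. 187.] [679. -40.  16.]
side_rail 0.78 [237. 235.] [542. 130.  16.]
dial_grip 0.51 [224. 244.] [563. 195.  51.]
tray 0.64 [240. 196.] [578. -36.   0.]
cup 0.86 [252. 121.] [ 630. -438.    0.]
cup 0.6 [240. 221.] [549.  65.   0.]
cup 0.31 [304. 134.] [ 412. -401.    0.]
pill_pot 0.8 [304. 134.] [ 413. -405.    0.]
thermometer 0.96 [238. 338.] [462. 433.   0.]
round_coaster 0.6 [152. 327.] [689. 457.   0.]
```

View pics/a.png

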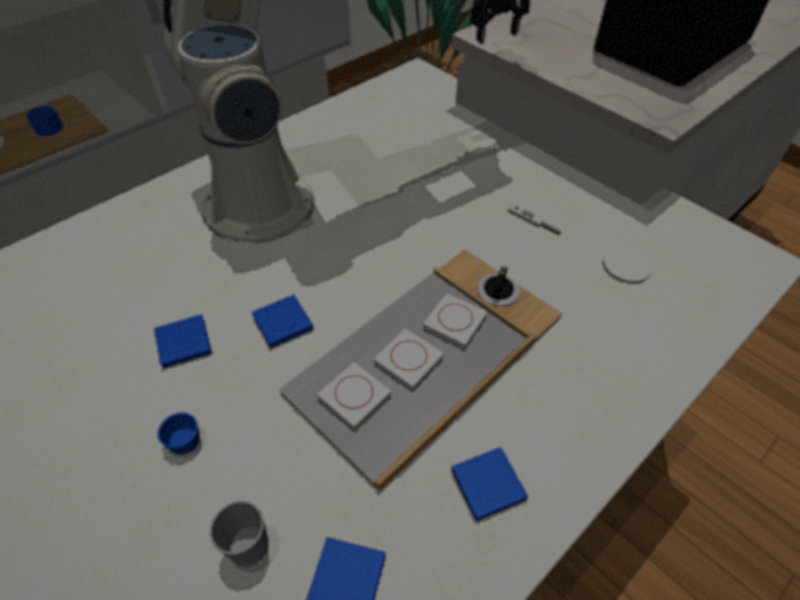

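View pics/b.png

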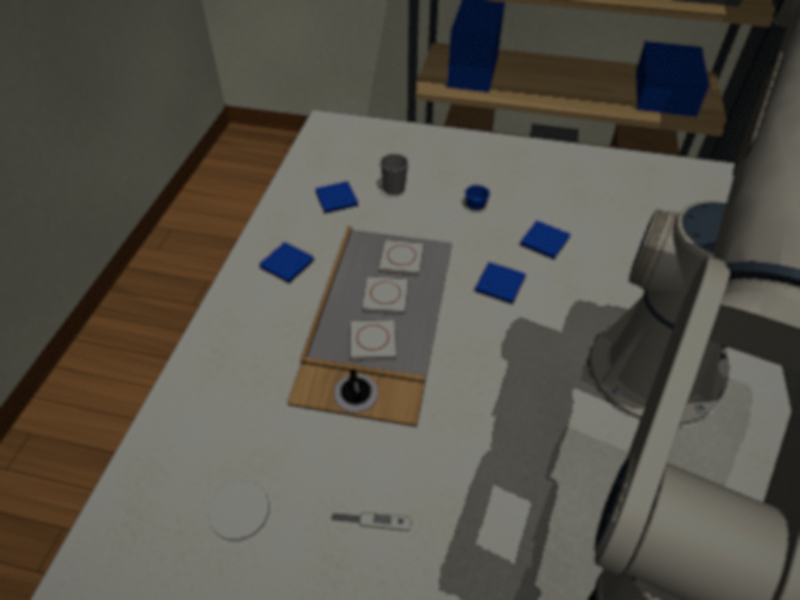

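The three white tiles sit on the tray at (455,317), (408,356) and (354,392) in the 800x600 scene view. The four blue squares on the table are look-alikes. I'll move the wrist camera over the tray for a close measurement.

```bash
cat >> h.py <<'E'
from scipy.spatial.transform import Rotation as Ro
def plan(target,yaw=None):
    s=r.sense();R=Ro.from_euler('xyz',s['tcp_rot']).as_matrix()
    d=R.T@(np.array(target)-s['eef_pos'])/10
    out='t(cm) %s |steps %.1f'%(np.round(d,2),np.abs(d).max()/5)
    if yaw is not None:
        Rt=Ro.from_euler('xyz',[np.pi,0,yaw]).as_matrix()
        out+=' rot(deg) %s'%np.round(np.degrees(Ro.from_matrix(R.T@Rt).as_rotvec()),1)
    print(out)
E
python3 - <<'E'
from h import *
print(np.round(r.camera_model('wrist')['hand_eye'],2),{k:v for k,v in r.camera_model('wrist').items() if k!='hand_eye'})
plan([520,0,360],3.28);plan([520,0,360])
E
```

```text
[[  -0.     -0.96   -0.26   67.3 ]
 [   1.     -0.     -0.     -0.16]
 [   0.     -0.26    0.96 -143.34]
 [   0.      0.      0.      1.  ]] {'fx': 278.83974875521506, 'fy': 278.83974875521506, 'cx': 258.60453089599486, 'cy': 191.9489166514389}
t(cm) [-50.37 -49.59 -12.87] |steps 10.1 rot(deg) [ -0.   -0.  -22.3]
t(cm) [-50.37 -49.59 -12.87] |steps 10.1
```

Call:
move_arm(increments=[{"tx":-4.28,"ty":-4.11,"tz":-0.25},{"tx":-4.28,"ty":-4.11,"tz":-0.25},{"tx":-4.28,"ty":-4.11,"tz":-0.25},{"tx":-4.28,"ty":-4.11,"tz":-0.25},{"tx":-4.28,"ty":-4.11,"tz":-0.25},{"tx":-4.28,"ty":-4.11,"tz":-0.25},{"tx":-4.28,"ty":-4.11,"tz":-0.25},{"tx":-4.28,"ty":-4.11,"tz":-0.25},{"tx":-4.28,"ty":-4.11,"tz":-0.25},{"tx":-4.28,"ty":-4.11,"tz":-0.25},{"tx":-4.28,"ty":-4.11,"tz":-0.25},{"tx":-4.28,"ty":-4.11,"tz":-0.25}])

```text
invalid input
```

Call:
move_arm(increments=[{"rz":-7.5,"gripper":0},{"rz":-7.5},{"rz":-7.3},{},{}])

```text
invalid input
```

Run:
```python
from h import *
s=r.sense();print(s['clock'],s['eef_pos'],s['tcp_rot'],s['qpos'],s['contact_force'],s['opening'])
c=cam('wrist');a,d=r.grab_frame('wrist')
np.savez('w1.npz',a=a,d=d,R=c[1],t=c[2])
for q,z in (('tile_a',16),('back_rail',16),('side_rail',16),('dial_grip',51),('tray',0)):
    for D in r.place_of(q,'wrist'):
        if D['confidence']>.2: rr,cc=D['location'];print(q,round(D['confidence'],2),np.round([cc,rr]),np.round(unproj(c,[cc,rr],z)[0]))
cv2.imwrite('pics/c.png',cv2.resize(a[:,:,::-1],(800,600),interpolation=2))
```

```text
1.0 [155.12122668 605.43169041 231.30049162] [-3.14158192e+00 -2.17245831e-05  2.89075695e+00] [ 1.31756407e+00  3.52962148e-01  1.63340964e+00  2.37174175e-05
  1.15523165e+00 -2.40612724e-03] [0.21766885 0.21239807 0.71873952] 1.002148339716393
```

View pics/c.png

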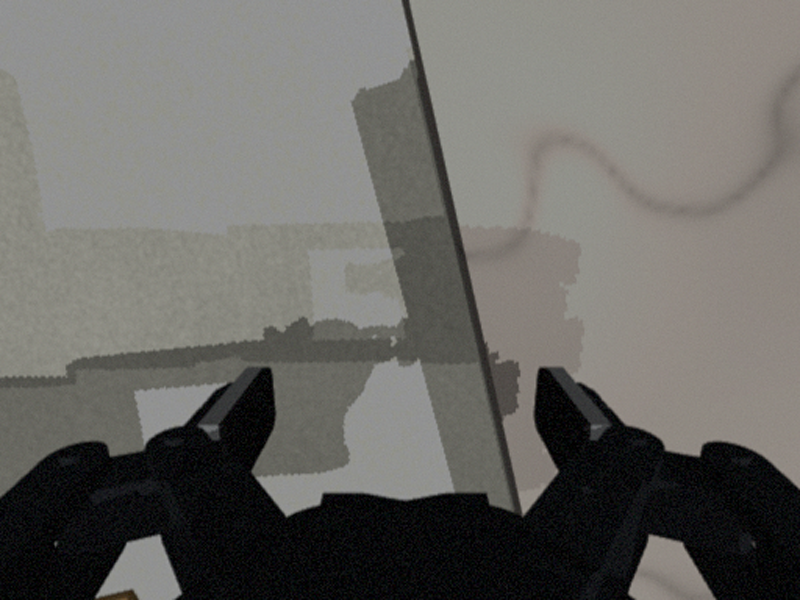

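The moves were refused, so that picture only shows table and fingers from the start pose. I'll retry with every field filled in.

Call:
move_arm(increments=[{"tx":-4.28,"ty":-4.11,"tz":-0.25,"rx":0,"ry":0,"rz":0,"gripper":0}], squeeze=30)

```text
clock: 1.4
eef_pos: [180.0, 566.1, 233.2]
tcp_rot: [3.139, -0.001, 2.894]
contact_force: [1.9, 0.0, 0.5]
opening: 0.855
```

Call:
move_arm(increments=[{"tx":-4.28,"ty":-4.11,"tz":-0.25,"rx":0,"ry":0,"rz":0,"gripper":0},{"tx":-4.28,"ty":-4.11,"tz":-0.25,"rx":0,"ry":0,"rz":0,"gripper":0},{"tx":-4.28,"ty":-4.11,"tz":-0.25,"rx":0,"ry":0,"rz":0,"gripper":0},{"tx":-4.28,"ty":-4.11,"tz":-0.25,"rx":0,"ry":0,"rz":0,"gripper":0},{"tx":-4.28,"ty":-4.11,"tz":-0.25,"rx":0,"ry":0,"rz":0,"gripper":0},{"tx":-4.28,"ty":-4.11,"tz":-0.25,"rx":0,"ry":0,"rz":0,"gripper":0},{"tx":-4.28,"ty":-4.11,"tz":-0.25,"rx":0,"ry":0,"rz":0,"gripper":0},{"tx":-4.28,"ty":-4.11,"tz":-0.25,"rx":0,"ry":0,"rz":0,"gripper":0},{"tx":-4.28,"ty":-4.11,"tz":-0.25,"rx":0,"ry":0,"rz":0,"gripper":0},{"tx":-4.28,"ty":-4.11,"tz":-0.25,"rx":0,"ry":0,"rz":0,"gripper":0},{"tx":-4.28,"ty":-4.11,"tz":-0.25,"rx":0,"ry":0,"rz":0,"gripper":0}], squeeze=30)

```text
clock: 2.5
eef_pos: [471.7, 94.0, 257.0]
tcp_rot: [3.141, 0.001, 2.891]
contact_force: [1.6, 0.6, 0.2]
opening: 0.498
```

Call:
move_arm(increments=[{"tx":0,"ty":0,"tz":0,"rx":0,"ry":0,"rz":-7.5,"gripper":0},{"tx":0,"ty":0,"tz":0,"rx":0,"ry":0,"rz":-7.5,"gripper":0},{"tx":0,"ty":0,"tz":0,"rx":0,"ry":0,"rz":-7.3,"gripper":0},{"tx":0,"ty":0,"tz":0,"rx":0,"ry":0,"rz":0,"gripper":0}], squeeze=30)

```text
clock: 2.9
eef_pos: [471.0, 95.7, 256.6]
tcp_rot: [3.142, 0.0, -3.002]
contact_force: [0.4, -0.4, 0.0]
opening: 0.503
```

```bash
cat > look.py <<'E'
from h import *
import sys
s=r.sense();print(s['clock'],s['eef_pos'],s['tcp_rot'],s['qpos'],s['contact_force'],s['opening'])
c=cam('wrist');a,d=r.grab_frame('wrist')
np.savez('w.npz',a=a,d=d,R=c[1],t=c[2])
for q,z in (('tile_a',16),('back_rail',16),('side_rail',16),('dial_grip',51),('tray',0)):
    for D in r.place_of(q,'wrist'):
        if D['confidence']>.2: rr,cc=D['location'];print(q,round(D['confidence'],2),np.round([cc,rr]),np.round(unproj(c,[cc,rr],z)[0]))
cv2.imwrite('pics/%s.png'%sys.argv[1],cv2.resize(a[:,:,::-1],(800,600),interpolation=2))
E
python3 look.py d
```

```text
2.9 [470.97649186  95.68047389 256.59882781] [ 3.14158645e+00  7.04359882e-05 -3.00183299e+00] [ 1.97303178e-01  9.89767162e-02  1.90367290e+00  2.35454196e-06
  1.13887236e+00 -1.51325380e+00] [ 0.41226191 -0.40901786  0.03564737] 0.5026413845765718
tile_a 0.94 [ 65. 192.] [ 547. -173.   16.]
tile_a 0.87 [147. 208.] [555. -57.  16.]
tile_a 0.66 [108. 336.] [ 789. -113.   16.]
tile_a 0.61 [232. 220.] [555.  68.  16.]
tile_a 0.6 [75. 21.] [ 325. -152.   16.]
back_rail 0.95 [150. 280.] [674. -48.  16.]
side_rail 0.6 [282. 223.] [551. 141.  16.]
dial_grip 0.65 [321. 239.] [553. 192.  51.]
tray 0.96 [176. 216.] [567. -19.   0.]
```

View pics/d.png

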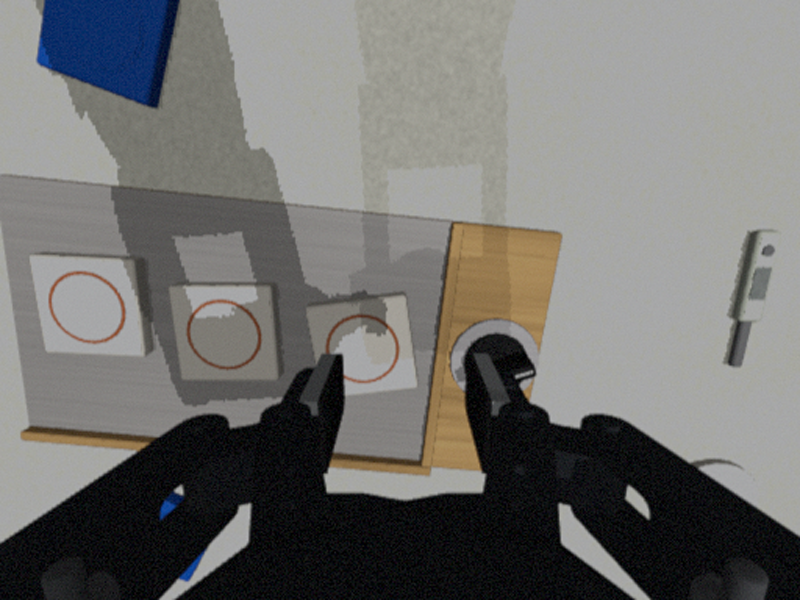

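The wrist view shows the tiles at (90,305), (223,332) and (362,342), the back rail along the bottom from (25,432) to (430,468), the side rail near x≈440, and the dial at (500,355). I'll fit the tile squares and tray pose.

Run:
```python
from h import *
f=np.load('w.npz');c=(r.camera_model('wrist'),f['R'],f['t'])
def U(p,z): return unproj(c,np.array(p)*.64,z)[:,:2]
near=U([(60,181),(450,221)],16);print('near',near)
side=U([(452,224),(426,468)],28);print('side rail outer/inner top?',side)
bk=U([(24,430),(150,438),(425,464)],28);print('back rail inner top',bk)
end=U([(560,233)],28);print('end corner',end)
for n,q in dict(C=[(30,254),(134,256),(147,355),(47,353)],B=[(169,287),(273,284),(279,378),(182,379)],A=[(308,306),(405,294),(417,388),(340,393)]).items():
    x=U(q,34);print(n,np.round(x,0).tolist(),x.mean(0).round())
d=near[1]-near[0];print('yaw near',np.degrees(np.arctan2(-d[0],d[1])))
d=bk[2]-bk[0];print('yaw back',np.degrees(np.arctan2(-d[0],d[1])))
d=side[1]-side[0];print('yaw side',np.degrees(np.arctan2(d[1],d[0])))
```

```text
near [[ 445.03281371 -203.89082059]
 [ 432.18580237  130.23992744]]
side rail outer/inner top? [[433.54907525 130.95620372]
 [672.70024205 145.45005258]]
back rail inner top [[ 684.71283427 -244.9221282 ]
 [ 676.64763008 -124.62495785]
 [ 668.317531    143.77941437]]
end corner [[428.29168989 223.0242613 ]]
C [[507.0, -220.0], [497.0, -132.0], [587.0, -123.0], [597.0, -212.0]] [ 547. -172.]
B [[520.0, -103.0], [505.0, -14.0], [593.0, -3.0], [606.0, -91.0]] [556. -53.]
A [[521.0, 17.0], [498.0, 100.0], [585.0, 123.0], [600.0, 54.0]] [551.  74.]
yaw near 2.2018839395494254
yaw back 2.4152854568389173
yaw side 3.468190768721835
```

Tray: origin (566.5,-21.5), yaw +0.045 rad. Tile centres in tray coordinates: A(-11,96), B(-12,-31), C(-26,-150). I'll align the tool with the tray (tool x = -tray x, tool y = +tray y) and start with tile A.

Call:
move_arm(increments=[{"tx":0,"ty":0,"tz":0,"rx":0,"ry":0,"rz":5.45,"gripper":0},{"tx":0,"ty":-2.5,"tz":4.5,"rx":0,"ry":0,"rz":0,"gripper":0},{"tx":0,"ty":0,"tz":5,"rx":0,"ry":0,"rz":0,"gripper":0},{"tx":0,"ty":0,"tz":5,"rx":0,"ry":0,"rz":0,"gripper":0},{"tx":0,"ty":0,"tz":5,"rx":0,"ry":0,"rz":0,"gripper":0},{"tx":0,"ty":0,"tz":3,"rx":0,"ry":0,"rz":0,"gripper":0},{"tx":0,"ty":0,"tz":1,"rx":0,"ry":0,"rz":0,"gripper":0},{"tx":0,"ty":0,"tz":0,"rx":0,"ry":0,"rz":0,"gripper":0}], squeeze=30)

```text
clock: 4.0
eef_pos: [471.3, 71.7, 22.0]
tcp_rot: [-3.141, -0.002, -3.099]
contact_force: [0.2, -0.3, 0.5]
opening: 0.497
```

```bash
cat >> h.py <<'E'
O=np.array([566.5,-21.5]);TY=.045
def tray(p):
    c,s=np.cos(TY),np.sin(TY);d=np.array(p[:2])-O;return np.array([c*d[0]+s*d[1],-s*d[0]+c*d[1]])
def st():
    s=r.sense();print('clock %.1f tray xy %s z %.1f yaw-off %.3f'%(s['clock'],tray(s['eef_pos']).round(1),s['eef_pos'][2],(s['tcp_rot'][2]-TY)%(np.pi/2)),'F',s['contact_force'].round(1),s['opening'].round(2),'q6 %.2f'%s['qpos'][5])
E
python3 -c "
from h import *
st();a,_=r.grab_frame('wrist');cv2.imwrite('pics/e.png',a[:,:,::-1])"
```

```text
Traceback (most recent call last):
  File "h.py", line 33, in st
    s=r.sense();print('clock %.1f tray xy %s z %.1f yaw-off %.3f'%(s['clock'],tray(s['eef_pos']).round(1),s['eef_pos'][2],(s['tcp_rot'][2]-TY)%(np.pi/2)),'F',s['contact_force'].round(1),s['opening'].round(2),'q6 %.2f'%s['qpos'][5])
                                                                                                                                                                                          ^^^^^^^^^^^^^^^^^^
AttributeError: 'float' object has no attribute 'round'
```

Call:
move_arm(increments=[{"tx":-1.2,"ty":0,"tz":0,"rx":0,"ry":0,"rz":0,"gripper":0},{"tx":-1,"ty":0,"tz":0,"rx":0,"ry":0,"rz":0,"gripper":0},{"tx":-1,"ty":0,"tz":0,"rx":0,"ry":0,"rz":0,"gripper":0},{"tx":-1,"ty":0,"tz":0,"rx":0,"ry":0,"rz":0,"gripper":0},{"tx":-1,"ty":0,"tz":0,"rx":0,"ry":0,"rz":0,"gripper":0},{"tx":-1,"ty":0,"tz":0,"rx":0,"ry":0,"rz":0,"gripper":0}], squeeze=30)

```text
clock: 4.6
eef_pos: [534.8, 74.3, 23.0]
tcp_rot: [-3.142, -0.0, -3.098]
contact_force: [-1.2, 0.4, 0.8]
opening: 0.498
```

```bash
sed -i "s/s\['opening'\].round(2)/round(float(s['opening']),2)/" h.py
python3 -c "
from h import *
st();a,_=r.grab_frame('wrist');cv2.imwrite('pics/e.png',a[:,:,::-1])"
```

```text
clock 4.6 tray xy [-27.4  97.2] z 23.0 yaw-off 1.569 F [-1.2  0.4  0.8] 0.5 q6 -1.48
```

View pics/e.png

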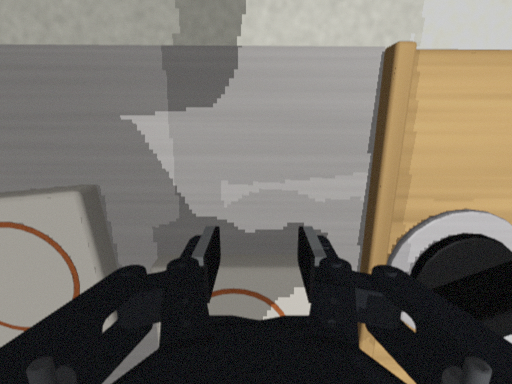

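Picture shows the fingers at (205,260) and (315,260), flush on tile A's near side, pushing it squarely with only 1–2 N. I'll continue, slowing near the rail.

Call:
move_arm(increments=[{"tx":-1,"ty":0,"tz":0,"rx":0,"ry":0,"rz":0,"gripper":0},{"tx":-1,"ty":0,"tz":0,"rx":0,"ry":0,"rz":0,"gripper":0},{"tx":-0.8,"ty":0,"tz":0,"rx":0,"ry":0,"rz":0,"gripper":0},{"tx":-0.3,"ty":0,"tz":0,"rx":0,"ry":0,"rz":0,"gripper":0}], squeeze=30)

```text
clock: 5.05
eef_pos: [566.1, 75.8, 22.8]
tcp_rot: [3.142, 0.001, -3.098]
contact_force: [-2.6, -0.3, 1.3]
opening: 0.5
```

Call:
move_arm(increments=[{"tx":-0.2,"ty":0,"tz":0,"rx":0,"ry":0,"rz":0,"gripper":0},{"tx":-0.2,"ty":0,"tz":0,"rx":0,"ry":0,"rz":0,"gripper":0}], squeeze=30)

```text
clock: 5.25
eef_pos: [568.6, 75.8, 22.7]
tcp_rot: [-3.142, -0.001, -3.098]
contact_force: [-1.2, -0.6, 0.5]
opening: 0.502
```

Call:
move_arm(increments=[{"tx":-0.15,"ty":0,"tz":0,"rx":0,"ry":0,"rz":0,"gripper":0},{"tx":-0.1,"ty":0,"tz":0,"rx":0,"ry":0,"rz":0,"gripper":0}], squeeze=30)

```text
clock: 5.45
eef_pos: [571.4, 76.0, 22.8]
tcp_rot: [-3.142, -0.0, -3.098]
contact_force: [-0.9, 0.1, -0.1]
opening: 0.499
```

Call:
move_arm(increments=[{"tx":-0.1,"ty":0,"tz":0,"rx":0,"ry":0,"rz":0,"gripper":0},{"tx":-0.1,"ty":0,"tz":0,"rx":0,"ry":0,"rz":0,"gripper":0}], squeeze=30)

```text
clock: 5.65
eef_pos: [573.4, 76.1, 22.8]
tcp_rot: [-3.142, -0.0, -3.098]
contact_force: [-0.7, 0.3, -0.5]
opening: 0.498
```

Call:
move_arm(increments=[{"tx":-0.1,"ty":0,"tz":0,"rx":0,"ry":0,"rz":0,"gripper":0},{"tx":-0.1,"ty":0,"tz":0,"rx":0,"ry":0,"rz":0,"gripper":0}], squeeze=30)

```text
clock: 5.85
eef_pos: [573.9, 76.1, 22.7]
tcp_rot: [-3.142, -0.003, -3.098]
contact_force: [-8.0, 0.2, 5.9]
opening: 0.5
```

```bash
python3 -c "
from h import *
st();a,_=r.grab_frame('wrist');b,_=r.grab_frame('scene')
b=cv2.resize(b[140:310,170:350],(540,510),interpolation=2)
cv2.imwrite('pics/f.png',b[:,:,::-1]);st()"
```

```text
clock 5.8 tray xy [11.8 97.2] z 22.7 yaw-off 1.569 F [-8.   0.2  5.9] 0.5 q6 -1.49
clock 6.0 tray xy [11.7 97.2] z 22.7 yaw-off 1.569 F [-5.8  0.2  4.1] 0.5 q6 -1.49
```

View pics/f.png

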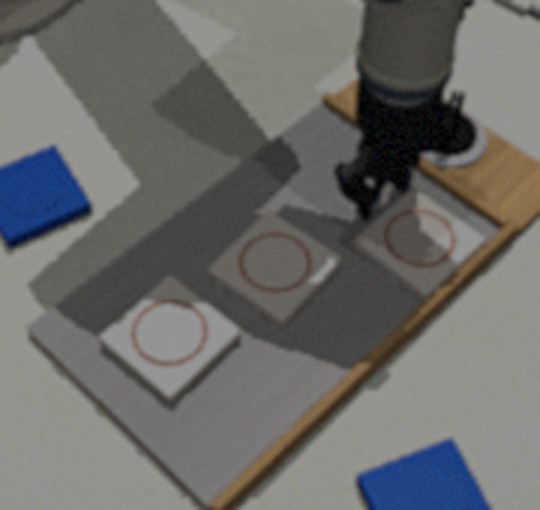

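Tile A is flush against the rail (8 N at tray x ≈ 11.8, tray not shifted). Next, tile B.

Call:
move_arm(increments=[{"tx":5,"ty":0,"tz":0,"rx":0,"ry":0,"rz":0,"gripper":0},{"tx":4.8,"ty":0,"tz":0,"rx":0,"ry":0,"rz":0,"gripper":0},{"tx":0,"ty":-4.4,"tz":0,"rx":0,"ry":0,"rz":0,"gripper":0},{"tx":0,"ty":-4.2,"tz":0,"rx":0,"ry":0,"rz":0,"gripper":0},{"tx":0,"ty":-4.2,"tz":0,"rx":0,"ry":0,"rz":0,"gripper":0},{"tx":0,"ty":0,"tz":0,"rx":0,"ry":0,"rz":0,"gripper":0}], squeeze=30)

```text
clock: 6.55
eef_pos: [484.4, -59.8, 23.4]
tcp_rot: [-3.141, 0.003, -3.102]
contact_force: [0.2, 0.1, 1.0]
opening: 0.499
```

Call:
move_arm(increments=[{"tx":-1.1,"ty":0,"tz":0,"rx":0,"ry":0,"rz":0,"gripper":0},{"tx":-1.1,"ty":0,"tz":0,"rx":0,"ry":0,"rz":0,"gripper":0},{"tx":-1.1,"ty":0,"tz":0,"rx":0,"ry":0,"rz":0,"gripper":0},{"tx":-1.1,"ty":0,"tz":0,"rx":0,"ry":0,"rz":0,"gripper":0},{"tx":-1.1,"ty":0,"tz":0,"rx":0,"ry":0,"rz":0,"gripper":0},{"tx":-1.1,"ty":0,"tz":0,"rx":0,"ry":0,"rz":0,"gripper":0},{"tx":-1,"ty":0,"tz":0,"rx":0,"ry":0,"rz":0,"gripper":0},{"tx":-0.8,"ty":0,"tz":0,"rx":0,"ry":0,"rz":0,"gripper":0},{"tx":-0.3,"ty":0,"tz":0,"rx":0,"ry":0,"rz":0,"gripper":0},{"tx":-0.2,"ty":0,"tz":0,"rx":0,"ry":0,"rz":0,"gripper":0}], squeeze=30)

```text
clock: 7.55
eef_pos: [571.9, -52.2, 22.7]
tcp_rot: [3.142, -0.001, -3.098]
contact_force: [-3.9, 0.8, 1.7]
opening: 0.5
```

```bash
python3 -c "
from h import *
st()"
```

```text
clock 7.5 tray xy [  4.  -30.9] z 22.7 yaw-off 1.569 F [-3.9  0.8  1.7] 0.5 q6 -1.71
```

Call:
move_arm(increments=[{"tx":-0.3,"ty":0,"tz":0,"rx":0,"ry":0,"rz":0,"gripper":0},{"tx":-0.2,"ty":0,"tz":0,"rx":0,"ry":0,"rz":0,"gripper":0},{"tx":-0.1,"ty":0,"tz":0,"rx":0,"ry":0,"rz":0,"gripper":0}], squeeze=30)

```text
clock: 7.85
eef_pos: [578.1, -51.9, 22.8]
tcp_rot: [-3.142, 0.0, -3.098]
contact_force: [-1.4, 0.5, -0.4]
opening: 0.504
```

Call:
move_arm(increments=[{"tx":-0.1,"ty":0,"tz":0,"rx":0,"ry":0,"rz":0,"gripper":0},{"tx":-0.1,"ty":0,"tz":0,"rx":0,"ry":0,"rz":0,"gripper":0}], squeeze=30)

```text
clock: 8.05
eef_pos: [578.7, -51.8, 22.7]
tcp_rot: [3.141, -0.002, -3.098]
contact_force: [-7.9, -0.9, 6.1]
opening: 0.507
```

Call:
move_arm(increments=[{"tx":5,"ty":0,"tz":0,"rx":0,"ry":0,"rz":0,"gripper":0},{"tx":5,"ty":0,"tz":0,"rx":0,"ry":0,"rz":0.3,"gripper":0},{"tx":0.6,"ty":-2,"tz":0,"rx":0,"ry":0,"rz":0,"gripper":0},{"tx":0,"ty":-5,"tz":0,"rx":0,"ry":0,"rz":0,"gripper":0},{"tx":0,"ty":-4.8,"tz":0,"rx":0,"ry":0,"rz":0,"gripper":0},{"tx":0,"ty":0,"tz":0,"rx":0,"ry":0,"rz":0,"gripper":0}], squeeze=30)

```text
clock: 8.65
eef_pos: [480.5, -179.4, 23.7]
tcp_rot: [-3.139, 0.004, -3.107]
contact_force: [0.3, 0.1, 0.4]
opening: 0.502
```

Call:
move_arm(increments=[{"tx":-1.2,"ty":0,"tz":0,"rx":0,"ry":0,"rz":0,"gripper":0},{"tx":-1.2,"ty":0,"tz":0,"rx":0,"ry":0,"rz":0,"gripper":0},{"tx":-1.1,"ty":0,"tz":0,"rx":0,"ry":0,"rz":0,"gripper":0},{"tx":-1.1,"ty":0,"tz":0,"rx":0,"ry":0,"rz":0,"gripper":0},{"tx":-1.1,"ty":0,"tz":0,"rx":0,"ry":0,"rz":0,"gripper":0},{"tx":-1.1,"ty":0,"tz":0,"rx":0,"ry":0,"rz":0,"gripper":0},{"tx":-1,"ty":0,"tz":0,"rx":0,"ry":0,"rz":0,"gripper":0},{"tx":-0.8,"ty":0,"tz":0,"rx":0,"ry":0,"rz":0,"gripper":0},{"tx":-0.5,"ty":0,"tz":0,"rx":0,"ry":0,"rz":0,"gripper":0},{"tx":-0.3,"ty":0,"tz":0,"rx":0,"ry":0,"rz":0,"gripper":0},{"tx":-0.2,"ty":0,"tz":0,"rx":0,"ry":0,"rz":0,"gripper":0}], squeeze=30)

```text
clock: 9.75
eef_pos: [574.4, -170.6, 22.8]
tcp_rot: [3.141, -0.0, -3.104]
contact_force: [-2.1, -0.7, 1.5]
opening: 0.5
```

```bash
python3 -c "
from h import *
st()"
```

```text
clock 9.8 tray xy [   1.2 -149.3] z 22.8 yaw-off 1.564 F [-2.1 -0.7  1.5] 0.5 q6 -1.90
```

Call:
move_arm(increments=[{"tx":-0.4,"ty":0,"tz":0,"rx":0,"ry":0,"rz":0,"gripper":0},{"tx":-0.2,"ty":0,"tz":0,"rx":0,"ry":0,"rz":0,"gripper":0},{"tx":-0.1,"ty":0,"tz":0,"rx":0,"ry":0,"rz":0,"gripper":0}], squeeze=30)

```text
clock: 10.05
eef_pos: [581.6, -170.4, 22.8]
tcp_rot: [-3.142, 0.0, -3.104]
contact_force: [-2.8, -0.8, 1.2]
opening: 0.5
```

Call:
move_arm(increments=[{"tx":-0.1,"ty":0,"tz":0,"rx":0,"ry":0,"rz":0,"gripper":0},{"tx":-0.1,"ty":0,"tz":0,"rx":0,"ry":0,"rz":0,"gripper":0}], squeeze=30)

```text
clock: 10.25
eef_pos: [583.3, -170.3, 22.8]
tcp_rot: [3.142, -0.0, -3.104]
contact_force: [-2.1, -0.7, 0.8]
opening: 0.497
```

Call:
move_arm(increments=[{"tx":-0.1,"ty":0,"tz":0,"rx":0,"ry":0,"rz":0,"gripper":0},{"tx":-0.05,"ty":0,"tz":0,"rx":0,"ry":0,"rz":0,"gripper":0}], squeeze=30)

```text
clock: 10.45
eef_pos: [583.4, -170.2, 22.7]
tcp_rot: [3.141, -0.003, -3.103]
contact_force: [-9.0, -2.7, 6.5]
opening: 0.5
```

Call:
move_arm(increments=[{"tx":-0.05,"ty":0,"tz":0,"rx":0,"ry":0,"rz":0,"gripper":0},{"tx":-0.05,"ty":0,"tz":0,"rx":0,"ry":0,"rz":0,"gripper":0}], squeeze=30)

```text
clock: 10.65
eef_pos: [583.4, -170.2, 22.6]
tcp_rot: [3.141, -0.005, -3.103]
contact_force: [-11.4, -1.8, 7.8]
opening: 0.5
```

All three are flush at the back; the contacts give a tray yaw of 0.0386. Now I'll lift, turn the tool 90° and push the row toward the side rail from tile C's −y side.

Call:
move_arm(increments=[{"tx":1,"ty":0,"tz":0,"rx":0,"ry":0,"rz":0,"gripper":0},{"tx":0,"ty":0,"tz":-4,"rx":0,"ry":0,"rz":0,"gripper":0},{"tx":-2,"ty":-3.3,"tz":-2,"rx":0,"ry":0,"rz":0,"gripper":0},{"tx":-3.6,"ty":-3.4,"tz":0,"rx":0,"ry":0,"rz":0,"gripper":0},{"tx":0,"ty":0,"tz":0,"rx":0,"ry":0,"rz":8.5,"gripper":0},{"tx":0,"ty":0,"tz":0,"rx":0,"ry":0,"rz":8.5,"gripper":0},{"tx":0,"ty":0,"tz":0,"rx":0,"ry":0,"rz":8.5,"gripper":0},{"tx":0,"ty":0,"tz":0,"rx":0,"ry":0,"rz":8.5,"gripper":0},{"tx":0,"ty":0,"tz":0,"rx":0,"ry":0,"rz":8.5,"gripper":0},{"tx":0,"ty":0,"tz":0,"rx":0,"ry":0,"rz":8.5,"gripper":0},{"tx":0,"ty":0,"tz":0,"rx":0,"ry":0,"rz":8.5,"gripper":0},{"tx":0,"ty":0,"tz":0,"rx":0,"ry":0,"rz":8.5,"gripper":0}], squeeze=30)

```text
clock: 11.85
eef_pos: [634.8, -235.4, 83.0]
tcp_rot: [3.14, 0.001, 1.987]
contact_force: [-0.1, -0.2, -0.3]
opening: 0.499
```

Call:
move_arm(increments=[{"tx":0,"ty":0,"tz":0,"rx":0,"ry":0,"rz":8.5,"gripper":0},{"tx":0,"ty":0,"tz":0,"rx":0,"ry":0,"rz":8.5,"gripper":0},{"tx":0,"ty":0,"tz":0,"rx":0,"ry":0,"rz":5,"gripper":0},{"tx":0,"ty":0,"tz":0,"rx":0,"ry":0,"rz":0,"gripper":0}], squeeze=30)

```text
clock: 12.25
eef_pos: [634.7, -235.4, 82.9]
tcp_rot: [3.14, 0.0, 1.608]
contact_force: [0.2, 0.5, -0.7]
opening: 0.499
```

```bash
sed -i 's/^O=.*/O=np.array([566.5,-21.5]);TY=.0386/' h.py; python3 -c "
from h import *
st();s=r.sense();print(s['tcp_rot'])"
```

```text
clock 12.2 tray xy [  59.9 -216.4] z 82.9 yaw-off 1.569 F [ 0.2  0.5 -0.7] 0.5 q6 -0.39
[3.14047581e+00 2.91281459e-04 1.60761483e+00]
```

Call:
move_arm(increments=[{"tx":0,"ty":0,"tz":3,"rx":0,"ry":0,"rz":0,"gripper":0},{"tx":0,"ty":0,"tz":2,"rx":0,"ry":0,"rz":0,"gripper":0},{"tx":0,"ty":0,"tz":1,"rx":0,"ry":0,"rz":0,"gripper":0},{"tx":1,"ty":0,"tz":0,"rx":0,"ry":0,"rz":0,"gripper":0},{"tx":0.8,"ty":0,"tz":0,"rx":0,"ry":0,"rz":0,"gripper":0},{"tx":0.8,"ty":0,"tz":0,"rx":0,"ry":0,"rz":0,"gripper":0},{"tx":0.8,"ty":0,"tz":0,"rx":0,"ry":0,"rz":0,"gripper":0}], squeeze=30)

```text
clock: 12.95
eef_pos: [633.8, -200.7, 23.9]
tcp_rot: [3.14, 0.001, 1.61]
contact_force: [-0.4, -3.4, 0.3]
opening: 0.496
```

Call:
move_arm(increments=[{"tx":0.8,"ty":0,"tz":0,"rx":0,"ry":0,"rz":0,"gripper":0},{"tx":0.8,"ty":0,"tz":0,"rx":0,"ry":0,"rz":0,"gripper":0},{"tx":0.8,"ty":0,"tz":0,"rx":0,"ry":0,"rz":0,"gripper":0}], squeeze=30)

```text
clock: 13.25
eef_pos: [632.9, -177.5, 23.8]
tcp_rot: [3.14, 0.001, 1.609]
contact_force: [-1.2, -5.9, 2.9]
opening: 0.5
```

Call:
move_arm(increments=[{"tx":0.7,"ty":0,"tz":0,"rx":0,"ry":0,"rz":0,"gripper":0},{"tx":0.7,"ty":0,"tz":0,"rx":0,"ry":0,"rz":0,"gripper":0},{"tx":0.6,"ty":0,"tz":0,"rx":0,"ry":0,"rz":0,"gripper":0}], squeeze=30)

```text
clock: 13.55
eef_pos: [632.2, -157.6, 23.8]
tcp_rot: [3.14, 0.002, 1.609]
contact_force: [-1.3, -7.4, 2.6]
opening: 0.503
```

```bash
python3 -c "
from h import *
st()"
```

```text
clock 13.6 tray xy [  60.3 -138.6] z 23.8 yaw-off 0.000 F [-1.3 -7.4  2.6] 0.5 q6 -0.28
```

Call:
move_arm(increments=[{"tx":0.5,"ty":0,"tz":0,"rx":0,"ry":0,"rz":0,"gripper":0},{"tx":0.4,"ty":0,"tz":0,"rx":0,"ry":0,"rz":0,"gripper":0},{"tx":0.2,"ty":0,"tz":0,"rx":0,"ry":0,"rz":0,"gripper":0}], squeeze=30)

```text
clock: 13.85
eef_pos: [631.8, -146.6, 23.9]
tcp_rot: [3.14, 0.001, 1.61]
contact_force: [-0.9, -7.9, 3.1]
opening: 0.501
```

Call:
move_arm(increments=[{"tx":0.2,"ty":0,"tz":0,"rx":0,"ry":0,"rz":0,"gripper":0},{"tx":0.1,"ty":0,"tz":0,"rx":0,"ry":0,"rz":0,"gripper":0}], squeeze=30)

```text
clock: 14.05
eef_pos: [631.7, -143.9, 23.8]
tcp_rot: [3.14, 0.002, 1.609]
contact_force: [-1.4, -6.9, 3.7]
opening: 0.499
```

Call:
move_arm(increments=[{"tx":0.1,"ty":0,"tz":0,"rx":0,"ry":0,"rz":0,"gripper":0},{"tx":0.1,"ty":0,"tz":0,"rx":0,"ry":0,"rz":0,"gripper":0}], squeeze=30)

```text
clock: 14.25
eef_pos: [631.6, -142.0, 23.8]
tcp_rot: [3.14, 0.002, 1.61]
contact_force: [-1.2, -11.7, 3.5]
opening: 0.501
```

Call:
move_arm(increments=[{"tx":0.05,"ty":0,"tz":0,"rx":0,"ry":0,"rz":0,"gripper":0},{"tx":0,"ty":0,"tz":0,"rx":0,"ry":0,"rz":0,"gripper":0}], squeeze=30)

```text
clock: 14.45
eef_pos: [631.6, -142.1, 23.8]
tcp_rot: [3.14, 0.002, 1.61]
contact_force: [-0.4, -10.4, 2.1]
opening: 0.499
```

```bash
python3 -c "
from h import *
st();b,_=r.grab_frame('scene');a,_=r.grab_frame('side')
b=cv2.resize(b[150:320,180:360],(450,425),interpolation=2);a=cv2.resize(a[140:280,175:300],(350,425),interpolation=2)
cv2.imwrite('pics/g.png',np.hstack([b,a])[:,:,::-1]);st()"
```

```text
clock 14.4 tray xy [  60.4 -123. ] z 23.8 yaw-off 0.000 F [ -0.4 -10.4   2.1] 0.5 q6 -0.26
clock 14.6 tray xy [  60.4 -123. ] z 23.8 yaw-off 0.000 F [-1.1 -9.9  3.3] 0.5 q6 -0.26
```

View pics/g.png

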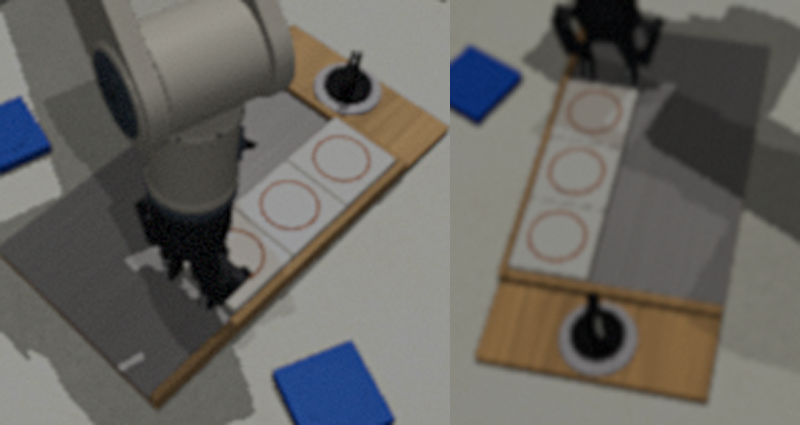

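The view shows the three tiles in one row against the back rail, with tile A at the side rail. One small confirming push.

Call:
move_arm(increments=[{"tx":0.05,"ty":0,"tz":0,"rx":0,"ry":0,"rz":0,"gripper":0}], squeeze=30)

```text
clock: 14.65
eef_pos: [631.6, -142.0, 23.9]
tcp_rot: [3.14, 0.003, 1.61]
contact_force: [-1.4, -15.0, 2.3]
opening: 0.505
```

Call:
move_arm(increments=[{"tx":0.05,"ty":0,"tz":0,"rx":0,"ry":0,"rz":0,"gripper":0}], squeeze=30)

```text
clock: 14.75
eef_pos: [631.6, -141.9, 23.9]
tcp_rot: [3.14, 0.003, 1.61]
contact_force: [-1.6, -17.4, 2.6]
opening: 0.502
```

Call:
move_arm(increments=[{"tx":-1.5,"ty":0,"tz":0,"rx":0,"ry":0,"rz":0,"gripper":0},{"tx":-0.5,"ty":0,"tz":-4,"rx":0,"ry":0,"rz":0,"gripper":0},{"tx":0,"ty":-3.5,"tz":-2,"rx":0,"ry":0,"rz":0,"gripper":0},{"tx":3.8,"ty":-3.5,"tz":0,"rx":0,"ry":0,"rz":0,"gripper":0},{"tx":3.7,"ty":0,"tz":0,"rx":0,"ry":0,"rz":0,"gripper":0},{"tx":0,"ty":0,"tz":0,"rx":0,"ry":0,"rz":-8.5,"gripper":0},{"tx":0,"ty":0,"tz":0,"rx":0,"ry":0,"rz":-8.5,"gripper":0},{"tx":0,"ty":0,"tz":0,"rx":0,"ry":0,"rz":-8.5,"gripper":0},{"tx":0,"ty":0,"tz":0,"rx":0,"ry":0,"rz":-8.5,"gripper":0},{"tx":0,"ty":0,"tz":0,"rx":0,"ry":0,"rz":-8.5,"gripper":0},{"tx":0,"ty":0,"tz":0,"rx":0,"ry":0,"rz":-8.5,"gripper":0},{"tx":0,"ty":0,"tz":0,"rx":0,"ry":0,"rz":-8.5,"gripper":0}], squeeze=30)

```text
clock: 15.95
eef_pos: [560.0, -88.5, 83.0]
tcp_rot: [3.141, -0.0, 2.653]
contact_force: [0.4, 0.2, 0.0]
opening: 0.503
```

Call:
move_arm(increments=[{"tx":0,"ty":0,"tz":0,"rx":0,"ry":0,"rz":-8.5,"gripper":0},{"tx":0,"ty":0,"tz":0,"rx":0,"ry":0,"rz":-8.5,"gripper":0},{"tx":0,"ty":0,"tz":0,"rx":0,"ry":0,"rz":-8.5,"gripper":0},{"tx":0,"ty":0,"tz":0,"rx":0,"ry":0,"rz":-5,"gripper":0},{"tx":0,"ty":0,"tz":0,"rx":0,"ry":0,"rz":0,"gripper":0}], squeeze=30)

```text
clock: 16.45
eef_pos: [560.0, -88.6, 83.0]
tcp_rot: [3.141, 0.0, -3.102]
contact_force: [-1.2, 0.2, 0.7]
opening: 0.497
```

```bash
python3 -c "
from h import *
st();print(r.sense()['tcp_rot'])"
```

```text
clock 16.4 tray xy [ -9.1 -66.8] z 83.0 yaw-off 0.001 F [-1.2  0.2  0.7] 0.5 q6 -1.77
[ 3.14106333e+00  1.37210578e-04 -3.10243559e+00]
```

Call:
move_arm(increments=[{"tx":0,"ty":0,"tz":3,"rx":0,"ry":0,"rz":0,"gripper":0},{"tx":0,"ty":0,"tz":3,"rx":0,"ry":0,"rz":0,"gripper":0},{"tx":-1.2,"ty":0,"tz":0,"rx":0,"ry":0,"rz":0,"gripper":0},{"tx":-0.5,"ty":0,"tz":0,"rx":0,"ry":0,"rz":0,"gripper":0},{"tx":-0.2,"ty":0,"tz":0,"rx":0,"ry":0,"rz":0,"gripper":0},{"tx":-0.1,"ty":0,"tz":0,"rx":0,"ry":0,"rz":0,"gripper":0}], squeeze=30)

```text
clock: 17.05
eef_pos: [580.3, -88.1, 23.9]
tcp_rot: [-3.141, 0.0, -3.104]
contact_force: [-4.9, 0.0, 2.1]
opening: 0.5
```

Call:
move_arm(increments=[{"tx":-0.1,"ty":0,"tz":0,"rx":0,"ry":0,"rz":0,"gripper":0},{"tx":-0.05,"ty":0,"tz":0,"rx":0,"ry":0,"rz":0,"gripper":0}], squeeze=30)

```text
clock: 17.25
eef_pos: [580.3, -88.0, 23.6]
tcp_rot: [3.141, -0.002, -3.104]
contact_force: [-7.5, -1.3, 5.5]
opening: 0.494
```

```bash
python3 -c "
from h import *
st()"
```

```text
clock 17.2 tray xy [ 11.2 -67. ] z 23.6 yaw-off 1.570 F [-7.5 -1.3  5.5] 0.49 q6 -1.76
```

Call:
move_arm(increments=[{"tx":1.5,"ty":0,"tz":0,"rx":0,"ry":0,"rz":0,"gripper":0},{"tx":0,"ty":4.5,"tz":0,"rx":0,"ry":0,"rz":0,"gripper":0},{"tx":0,"ty":4.5,"tz":0,"rx":0,"ry":0,"rz":0,"gripper":0},{"tx":-0.8,"ty":0,"tz":0,"rx":0,"ry":0,"rz":0,"gripper":0},{"tx":-0.4,"ty":0,"tz":0,"rx":0,"ry":0,"rz":0,"gripper":0},{"tx":-0.2,"ty":0,"tz":0,"rx":0,"ry":0,"rz":0,"gripper":0},{"tx":-0.1,"ty":0,"tz":0,"rx":0,"ry":0,"rz":0,"gripper":0}], squeeze=30)

```text
clock: 17.95
eef_pos: [576.9, 1.1, 22.8]
tcp_rot: [3.141, -0.003, -3.105]
contact_force: [-6.2, 2.2, 4.1]
opening: 0.502
```

```bash
python3 -c "
from h import *
st()"
```

```text
clock 17.9 tray xy [11.2 22.2] z 22.8 yaw-off 1.569 F [-6.2  2.2  4.1] 0.5 q6 -1.61
```

Call:
move_arm(increments=[{"tx":1.5,"ty":0,"tz":0,"rx":0,"ry":0,"rz":0,"gripper":0},{"tx":0,"ty":4.5,"tz":0,"rx":0,"ry":0,"rz":0,"gripper":0},{"tx":0,"ty":4.3,"tz":0,"rx":0,"ry":0,"rz":0,"gripper":0},{"tx":-0.8,"ty":0,"tz":0,"rx":0,"ry":0,"rz":0,"gripper":0},{"tx":-0.4,"ty":0,"tz":0,"rx":0,"ry":0,"rz":0,"gripper":0},{"tx":-0.2,"ty":0,"tz":0,"rx":0,"ry":0,"rz":0,"gripper":0},{"tx":-0.05,"ty":0,"tz":0,"rx":0,"ry":0,"rz":0,"gripper":0}], squeeze=30)

```text
clock: 18.65
eef_pos: [573.5, 88.5, 22.6]
tcp_rot: [-3.141, -0.002, -3.105]
contact_force: [-4.2, 0.8, 3.1]
opening: 0.503
```

```bash
python3 -c "
from h import *
st()"
```

```text
clock 18.6 tray xy [ 11.2 109.6] z 22.6 yaw-off 1.569 F [-4.2  0.8  3.1] 0.5 q6 -1.46
```

All three tiles register at the same rail distance (11.2 mm at y = -67, 22 and 110), so they are flush. Now I'll look at the dial.

Call:
move_arm(increments=[{"tx":1.2,"ty":0,"tz":0,"rx":0,"ry":0,"rz":0,"gripper":0},{"tx":0,"ty":0,"tz":-4,"rx":0,"ry":0,"rz":0,"gripper":0},{"tx":0,"ty":2,"tz":-5,"rx":0,"ry":0,"rz":0,"gripper":0},{"tx":-1.5,"ty":4.5,"tz":-4,"rx":0,"ry":0,"rz":0,"gripper":0},{"tx":-1.5,"ty":4,"tz":-3,"rx":0,"ry":0,"rz":0,"gripper":0},{"tx":0,"ty":0,"tz":0,"rx":0,"ry":0,"rz":0,"gripper":0},{"tx":0,"ty":0,"tz":0,"rx":0,"ry":0,"rz":0,"gripper":0}], squeeze=30)

```text
clock: 19.35
eef_pos: [585.0, 183.5, 170.7]
tcp_rot: [3.142, 0.002, -3.103]
contact_force: [-1.1, -0.2, -1.0]
opening: 0.503
```

```bash
python3 look.py k
python3 - <<'E'
from h import *
st()
b=cv2.imread('pics/k.png');cv2.imwrite('pics/k2.png',b)
E
```

```text
19.35 [585.04836783 183.52541996 170.68048827] [ 3.14153095e+00  1.67123355e-03 -3.10260300e+00] [ 3.01734067e-01  3.95881790e-01  1.71610321e+00 -4.37353886e-04
  1.02797779e+00 -1.30782635e+00] [-1.1227089  -0.23509052 -0.97149677] 0.5030062553991879
tile_a 0.92 [ 98. 214.] [633.   3.  16.]
tile_a 0.87 [ 27. 328.] [ 791. -106.   16.]
tile_a 0.78 [ 18. 216.] [638. -88.  16.]
tile_a 0.69 [176. 214.] [629.  91.  16.]
back_rail 0.57 [ 59. 250.] [680. -49.  16.]
back_rail 0.46 [ 16. 214.] [635. -90.  16.]
side_rail 0.87 [212. 148.] [553. 133.  16.]
dial_grip 0.86 [273. 154.] [553. 196.  51.]
tray 0.71 [ 72. 153.] [567. -28.   0.]
clock 19.6 tray xy [ 25.7 203. ] z 169.2 yaw-off 1.569 F [ 0.6 -0.5  0.5] 0.5 q6 -1.31
```

View pics/k.png

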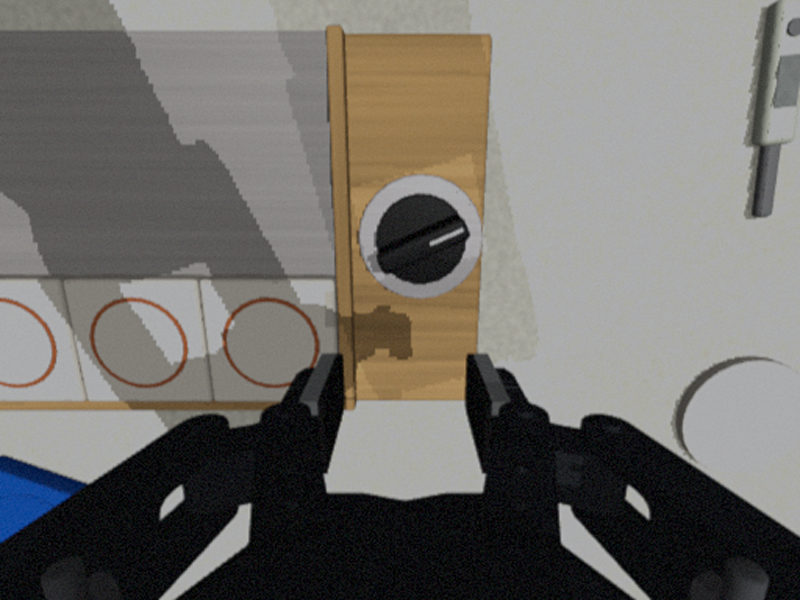

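The wrist view shows the row tight and flush (gaps closed at (65,340) and (205,340), tile A touching the side rail at (337,340)). The dial's bar runs from (380,256) to (466,228), with the white mark on the right half. Refining the dial centre and bar angle now.

Run:
```python
from h import *
st();c=cam('wrist');a,d=r.grab_frame('wrist')
f=np.load('w.npz');c0=(c[0],f['R'],f['t'])
for cc in (c0,c):
    e=unproj(cc,np.array([(380,256),(466,228)])*.64,58)[:,:2];print('bar ends',e.round(1),e.mean(0).round(1),np.degrees(np.arctan2(*(e[1]-e[0])[::-1])))
# depth-based bar: points with height 45..65 near dial
m,R,t=c
v,u=np.mgrid[90:230,200:330];z=d[90:230,200:330].ravel()
P=np.c_[(u.ravel()-m['cx'])/m['fx']*z,(v.ravel()-m['cy'])/m['fy']*z,z]
X=(P-t)@R;k=(z>0)&(X[:,2]>50)&(X[:,2]<66)&(np.hypot(X[:,0]-554,X[:,1]-195)<45)
Q=X[k];print(k.sum(),Q.mean(0).round(1))
rc=cv2.minAreaRect(Q[:,:2].astype(np.float32));print(rc)
plan([554,195,100],np.radians(108))
```

```text
clock 19.6 tray xy [ 25.7 203. ] z 169.2 yaw-off 1.569 F [ 0.6 -0.5  0.5] 0.5 q6 -1.31
bar ends [[561.5 168. ]
 [543.1 217.7]] [552.3 192.9] 110.30757373707775
bar ends [[560.1 166.9]
 [542.  216.3]] [551.  191.6] 110.18511050191472
951 [553.6 192.7  58. ]
((554.4554443359375, 192.5509490966797), (14.29556941986084, 56.91040802001953), 26.4014892578125)
t(cm) [3.   1.36 6.94] |steps 1.4 rot(deg) [-0.1 -0.  74.1]
```

Call:
move_arm(increments=[{"tx":3.02,"ty":1.12,"tz":0,"rx":0,"ry":0,"rz":0,"gripper":0},{"tx":0,"ty":0,"tz":3.4,"rx":0,"ry":0,"rz":8.5,"gripper":0},{"tx":0,"ty":0,"tz":3.5,"rx":0,"ry":0,"rz":8.5,"gripper":0},{"tx":0,"ty":0,"tz":0,"rx":0,"ry":0,"rz":8.5,"gripper":0},{"tx":0,"ty":0,"tz":0,"rx":0,"ry":0,"rz":8.5,"gripper":0},{"tx":0,"ty":0,"tz":0,"rx":0,"ry":0,"rz":8.5,"gripper":0},{"tx":0,"ty":0,"tz":0,"rx":0,"ry":0,"rz":8.5,"gripper":0},{"tx":0,"ty":0,"tz":0,"rx":0,"ry":0,"rz":8.5,"gripper":0},{"tx":0,"ty":0,"tz":0,"rx":0,"ry":0,"rz":6.3,"gripper":0},{"tx":0,"ty":0,"tz":0,"rx":0,"ry":0,"rz":0,"gripper":0},{"tx":0,"ty":0,"tz":0,"rx":0,"ry":0,"rz":0,"gripper":0}], squeeze=30)

```text
clock: 20.8
eef_pos: [554.4, 193.2, 101.0]
tcp_rot: [-3.141, -0.0, 2.034]
contact_force: [-0.3, 0.6, 0.5]
opening: 0.499
```

```bash
cat > bar.py <<'E'
from h import *
import sys
st();c=cam('wrist');a,d=r.grab_frame('wrist')
m,R,t=c;v,u=np.mgrid[0:384,0:512];z=d.ravel()
P=np.c_[(u.ravel()-m['cx'])/m['fx']*z,(v.ravel()-m['cy'])/m['fy']*z,z]
X=(P-t)@R;k=(z>0)&(X[:,2]>52)&(X[:,2]<64)&(np.hypot(X[:,0]-554,X[:,1]-193)<40)
Q=X[k];rc=cv2.minAreaRect(Q[:,:2].astype(np.float32));print(k.sum(),rc)
w=rc[1];ang=rc[2]+(90 if w[1]>w[0] else 0)
s=r.sense();print('bar angle',ang,'tool yaw',np.degrees(s['tcp_rot'][2]))
plan([*rc[0],34],np.radians(ang))
cv2.imwrite('pics/%s.png'%sys.argv[1],a[:,:,::-1])
E
python3 bar.py m
```

```text
clock 20.8 tray xy [ -3.8 215.1] z 101.0 yaw-off 0.425 F [-0.3  0.6  0.5] 0.5 q6 -0.13
1466 ((554.47119140625, 193.34523010253906), (14.02121353149414, 56.924781799316406), 26.165050506591797)
bar angle 116.1650505065918 tool yaw 116.54428873274603
t(cm) [-0.    0.01  6.7 ] |steps 1.3 rot(deg) [-0.  -0.   0.4]
```

View pics/m.png

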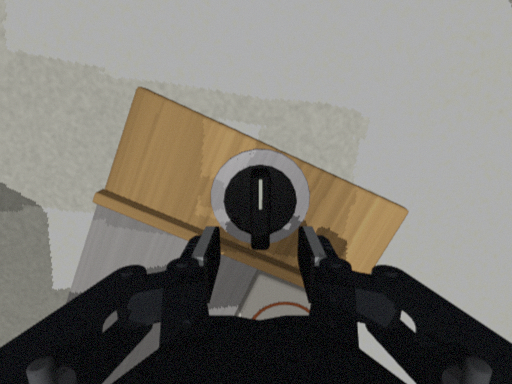

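The bar (from (260,170) to (260,245)) is centred between the fingers and aligned with them. I'll descend and grasp.

Call:
move_arm(increments=[{"tx":0,"ty":0,"tz":3.2,"rx":0,"ry":0,"rz":0.3,"gripper":0},{"tx":0,"ty":0,"tz":2.5,"rx":0,"ry":0,"rz":0,"gripper":0},{"tx":0,"ty":0,"tz":0.9,"rx":0,"ry":0,"rz":0,"gripper":0},{"tx":0,"ty":0,"tz":0,"rx":0,"ry":0,"rz":0,"gripper":-1},{"tx":0,"ty":0,"tz":0,"rx":0,"ry":0,"rz":0,"gripper":-1},{"tx":0,"ty":0,"tz":0,"rx":0,"ry":0,"rz":0,"gripper":-1},{"tx":0,"ty":0,"tz":0,"rx":0,"ry":0,"rz":0,"gripper":-1},{"tx":0,"ty":0,"tz":0,"rx":0,"ry":0,"rz":0,"gripper":-1}], squeeze=25)

```text
clock: 21.65
eef_pos: [555.1, 193.7, 36.0]
tcp_rot: [3.14, 0.0, 2.026]
contact_force: [2.0, -0.0, -0.2]
opening: 0.16
```

```bash
python3 -c "
from h import *
st();print(r.sense()['wrist_torque'])"
```

```text
clock 21.6 tray xy [ -3.  215.5] z 36.0 yaw-off 0.417 F [ 2.  -0.  -0.2] 0.16 q6 -0.12
[ 0.04699739 -0.11406922  0.13100261]
```

Call:
move_arm(increments=[{"tx":0,"ty":0,"tz":0,"rx":0,"ry":0,"rz":6,"gripper":-1},{"tx":0,"ty":0,"tz":0,"rx":0,"ry":0,"rz":6,"gripper":-1},{"tx":0,"ty":0,"tz":0,"rx":0,"ry":0,"rz":6,"gripper":-1},{"tx":0,"ty":0,"tz":0,"rx":0,"ry":0,"rz":6,"gripper":-1},{"tx":0,"ty":0,"tz":0,"rx":0,"ry":0,"rz":6,"gripper":-1},{"tx":0,"ty":0,"tz":0,"rx":0,"ry":0,"rz":6,"gripper":-1},{"tx":0,"ty":0,"tz":0,"rx":0,"ry":0,"rz":6,"gripper":-1},{"tx":0,"ty":0,"tz":0,"rx":0,"ry":0,"rz":6,"gripper":-1},{"tx":0,"ty":0,"tz":0,"rx":0,"ry":0,"rz":6,"gripper":-1},{"tx":0,"ty":0,"tz":0,"rx":0,"ry":0,"rz":6,"gripper":-1},{"tx":0,"ty":0,"tz":0,"rx":0,"ry":0,"rz":6,"gripper":-1},{"tx":0,"ty":0,"tz":0,"rx":0,"ry":0,"rz":6,"gripper":-1}], squeeze=25)

```text
clock: 22.85
eef_pos: [555.9, 193.7, 36.1]
tcp_rot: [3.14, -0.003, 0.765]
contact_force: [4.1, -0.9, -3.5]
opening: 0.158
```

```bash
python3 -c "
from h import *
st();print(r.sense()['wrist_torque'])"
```

```text
clock 22.9 tray xy [ -2.2 215.4] z 36.1 yaw-off 0.727 F [ 4.1 -0.9 -3.5] 0.16 q6 1.14
[-0.14118528 -0.61047887  0.06844506]
```

Call:
move_arm(increments=[{"tx":0,"ty":0,"tz":0,"rx":0,"ry":0,"rz":5,"gripper":-1},{"tx":0,"ty":0,"tz":0,"rx":0,"ry":0,"rz":5,"gripper":-1},{"tx":0,"ty":0,"tz":0,"rx":0,"ry":0,"rz":5,"gripper":-1},{"tx":0,"ty":0,"tz":0,"rx":0,"ry":0,"rz":5,"gripper":-1},{"tx":0,"ty":0,"tz":0,"rx":0,"ry":0,"rz":5,"gripper":-1},{"tx":0,"ty":0,"tz":0,"rx":0,"ry":0,"rz":5,"gripper":-1},{"tx":0,"ty":0,"tz":0,"rx":0,"ry":0,"rz":5,"gripper":-1}], squeeze=25)

```text
clock: 23.55
eef_pos: [556.1, 193.4, 36.0]
tcp_rot: [3.141, -0.003, 0.155]
contact_force: [5.3, -3.0, -2.7]
opening: 0.16
```

```bash
python3 -c "
from h import *
st();s=r.sense();print(s['wrist_torque'],s['tcp_rot'])"
```

```text
clock 23.6 tray xy [ -2.1 215.1] z 36.0 yaw-off 0.117 F [ 5.3 -3.  -2.7] 0.16 q6 1.75
[-0.47458781 -0.79787638  0.0529184 ] [ 3.1411994  -0.00321204  0.15542138]
```

Call:
move_arm(increments=[{"tx":0,"ty":0,"tz":0,"rx":0,"ry":0,"rz":3,"gripper":-1},{"tx":0,"ty":0,"tz":0,"rx":0,"ry":0,"rz":3,"gripper":-1},{"tx":0,"ty":0,"tz":0,"rx":0,"ry":0,"rz":3,"gripper":-1}], squeeze=25)

```text
clock: 23.85
eef_pos: [556.1, 193.3, 36.0]
tcp_rot: [-3.142, -0.003, -0.0]
contact_force: [5.3, -3.6, -2.7]
opening: 0.159
```

```bash
cat > t.py <<'E'
from h import *
st();s=r.sense();print(s['wrist_torque'],np.degrees(s['tcp_rot'][2]),s['joint_efforts'][5])
E
python3 t.py
```

```text
clock 23.9 tray xy [ -2.1 215. ] z 36.0 yaw-off 1.532 F [ 5.3 -3.6 -2.7] 0.16 q6 1.90
[-0.65092697 -0.846161    0.11063971] -0.015567208527573567 -0.7751327008008957
```

Call:
move_arm(increments=[{"tx":0,"ty":0,"tz":0,"rx":0,"ry":0,"rz":3,"gripper":-1},{"tx":0,"ty":0,"tz":0,"rx":0,"ry":0,"rz":3,"gripper":-1}], squeeze=25)

```text
clock: 24.05
eef_pos: [556.1, 193.2, 36.0]
tcp_rot: [-3.141, -0.003, -0.105]
contact_force: [5.5, -4.2, -3.4]
opening: 0.156
```

```bash
python3 t.py
```

```text
clock 24.1 tray xy [ -2.1 214.9] z 36.0 yaw-off 1.427 F [ 5.5 -4.2 -3.4] 0.16 q6 2.01
[-0.6778861  -0.86646139  0.07042381] -6.015612328403387 -0.7773804478347301
```

Turned 122° so far, with no stop yet.

Call:
move_arm(increments=[{"tx":0,"ty":0,"tz":0,"rx":0,"ry":0,"rz":3,"gripper":-1},{"tx":0,"ty":0,"tz":0,"rx":0,"ry":0,"rz":3,"gripper":-1}], squeeze=25)

```text
clock: 24.25
eef_pos: [556.1, 193.1, 36.0]
tcp_rot: [-3.141, -0.003, -0.21]
contact_force: [6.7, -4.6, -2.4]
opening: 0.157
```

```bash
python3 t.py
```

```text
clock 24.2 tray xy [ -2.1 214.9] z 36.0 yaw-off 1.323 F [ 6.7 -4.6 -2.4] 0.16 q6 2.11
[-0.75650832 -0.84485158  0.08092336] -12.010366471564545 -0.7776999101042747
```

Call:
move_arm(increments=[{"tx":0,"ty":0,"tz":0,"rx":0,"ry":0,"rz":3,"gripper":-1},{"tx":0,"ty":0,"tz":0,"rx":0,"ry":0,"rz":3,"gripper":-1}], squeeze=25)

```text
clock: 24.45
eef_pos: [556.1, 193.1, 36.0]
tcp_rot: [-3.141, -0.003, -0.314]
contact_force: [4.4, -4.6, -2.7]
opening: 0.155
```

```bash
python3 t.py
```

```text
clock 24.4 tray xy [ -2.1 214.8] z 36.0 yaw-off 1.218 F [ 4.4 -4.6 -2.7] 0.15 q6 2.22
[-0.73965403 -0.83502377  0.09807206] -18.004890602148766 -0.7775441184639931
```

Call:
move_arm(increments=[{"tx":0,"ty":0,"tz":0,"rx":0,"ry":0,"rz":3,"gripper":-1},{"tx":0,"ty":0,"tz":0,"rx":0,"ry":0,"rz":3,"gripper":-1}], squeeze=25)

```text
clock: 24.65
eef_pos: [556.1, 193.0, 36.1]
tcp_rot: [-3.141, -0.003, -0.419]
contact_force: [4.8, -4.6, -2.4]
opening: 0.152
```

```bash
python3 t.py
```

```text
clock 24.6 tray xy [ -2.1 214.7] z 36.1 yaw-off 1.113 F [ 4.8 -4.6 -2.4] 0.15 q6 2.32
[-0.85530167 -0.80305323  0.08389444] -24.006142479697942 -0.7784669660031796
```

Call:
move_arm(increments=[{"tx":0,"ty":0,"tz":0,"rx":0,"ry":0,"rz":3,"gripper":-1},{"tx":0,"ty":0,"tz":0,"rx":0,"ry":0,"rz":3,"gripper":-1}], squeeze=25)

```text
clock: 24.85
eef_pos: [555.8, 193.0, 36.1]
tcp_rot: [-3.141, -0.003, -0.522]
contact_force: [3.2, -4.4, -0.1]
opening: 0.161
```

```bash
python3 t.py
```

```text
clock 24.9 tray xy [ -2.4 214.8] z 36.1 yaw-off 1.010 F [ 3.2 -4.4 -0.1] 0.16 q6 2.43
[-0.65630985 -0.55711419  1.34843267] -29.89834762362557 0.47990670427680016
```

Wrist torque jumped from 0.08 to 1.35 N m, so that is the end stop. Releasing straight up and checking.

Call:
move_arm(increments=[{"tx":0,"ty":0,"tz":0,"rx":0,"ry":0,"rz":0,"gripper":0},{"tx":0,"ty":0,"tz":0,"rx":0,"ry":0,"rz":0,"gripper":0},{"tx":0,"ty":0,"tz":0,"rx":0,"ry":0,"rz":0,"gripper":0},{"tx":0,"ty":0,"tz":0,"rx":0,"ry":0,"rz":0,"gripper":0},{"tx":0,"ty":0,"tz":-3,"rx":0,"ry":0,"rz":0,"gripper":0},{"tx":0,"ty":0,"tz":-4.5,"rx":0,"ry":0,"rz":0,"gripper":0},{"tx":0,"ty":0,"tz":0,"rx":0,"ry":0,"rz":0,"gripper":0},{"tx":0,"ty":0,"tz":0,"rx":0,"ry":0,"rz":0,"gripper":0}], squeeze=25)

```text
clock: 25.65
eef_pos: [555.2, 193.8, 111.4]
tcp_rot: [-3.14, -0.002, -0.522]
contact_force: [0.3, -0.6, 1.0]
opening: 0.499
```

```bash
python3 bar.py n; python3 t.py
```

```text
clock 25.6 tray xy [ -3.  215.6] z 111.4 yaw-off 1.010 F [ 0.3 -0.6  1. ] 0.5 q6 2.43
1337 ((555.6559448242188, 192.6256103515625), (13.997062683105469, 56.350547790527344), 65.7573471069336)
bar angle 155.7573471069336 tool yaw -29.90955226035024
t(cm) [0.17 0.01 7.61] |steps 1.5 rot(deg) [ -0.    0.  174.3]
clock 25.7 tray xy [ -4.  215.3] z 110.1 yaw-off 1.010 F [ 0.1  0.1 -0. ] 0.5 q6 2.43
[ 0.00435803 -0.00237477  0.02250863] -29.90955226035024 -0.003765003348235041
```

The bar rests at -24.2° while the tool ended at -29.9°, so the fingers slipped about 6° at the stop. I'll regrasp aligned and re-check the stop gently.

Call:
move_arm(increments=[{"tx":0.1,"ty":0,"tz":3.5,"rx":0,"ry":0,"rz":-5.6,"gripper":0},{"tx":0,"ty":0,"tz":3.2,"rx":0,"ry":0,"rz":0,"gripper":0},{"tx":0,"ty":0,"tz":0.8,"rx":0,"ry":0,"rz":0,"gripper":0},{"tx":0,"ty":0,"tz":0,"rx":0,"ry":0,"rz":0,"gripper":-1},{"tx":0,"ty":0,"tz":0,"rx":0,"ry":0,"rz":0,"gripper":-1},{"tx":0,"ty":0,"tz":0,"rx":0,"ry":0,"rz":0,"gripper":-1},{"tx":0,"ty":0,"tz":0,"rx":0,"ry":0,"rz":0,"gripper":-1},{"tx":0,"ty":0,"tz":0,"rx":0,"ry":0,"rz":0,"gripper":-1}], squeeze=25)

```text
clock: 26.5
eef_pos: [555.6, 193.1, 35.7]
tcp_rot: [-3.141, -0.001, -0.424]
contact_force: [0.4, 0.6, -7.0]
opening: 0.157
```

```bash
python3 t.py
```

```text
clock 26.5 tray xy [ -2.6 214.9] z 35.7 yaw-off 1.108 F [ 0.4  0.6 -7. ] 0.16 q6 2.33
[-1.31274097e-05 -5.90187450e-02  5.77750121e-02] -24.320030053439215 0.07567455293610692
```

Call:
move_arm(increments=[{"tx":0,"ty":0,"tz":0,"rx":0,"ry":0,"rz":1,"gripper":-1},{"tx":0,"ty":0,"tz":0,"rx":0,"ry":0,"rz":0,"gripper":-1}], squeeze=25)

```text
clock: 26.7
eef_pos: [555.6, 193.1, 35.7]
tcp_rot: [-3.141, -0.001, -0.442]
contact_force: [-0.1, 0.0, -1.0]
opening: 0.156
```

```bash
python3 t.py
```

```text
clock 26.7 tray xy [ -2.6 214.9] z 35.7 yaw-off 1.090 F [-0.1  0.  -1. ] 0.16 q6 2.35
[-0.03959977  0.04556396  0.46238615] -25.330625551981733 0.7076621800661087
```

1° more gives 0.46 N m, well above the 0.08 N m friction, so the dial is at the stop. Release, retreat, final check.

Call:
move_arm(increments=[{"tx":0,"ty":0,"tz":0,"rx":0,"ry":0,"rz":0,"gripper":0},{"tx":0,"ty":0,"tz":0,"rx":0,"ry":0,"rz":0,"gripper":0},{"tx":0,"ty":0,"tz":0,"rx":0,"ry":0,"rz":0,"gripper":0},{"tx":0,"ty":0,"tz":0,"rx":0,"ry":0,"rz":0,"gripper":0},{"tx":0,"ty":0,"tz":-3,"rx":0,"ry":0,"rz":0,"gripper":0},{"tx":0,"ty":0,"tz":-4,"rx":0,"ry":0,"rz":0,"gripper":0},{"tx":0,"ty":0,"tz":0,"rx":0,"ry":0,"rz":0,"gripper":0},{"tx":0,"ty":0,"tz":0,"rx":0,"ry":0,"rz":0,"gripper":0}], squeeze=25)

```text
clock: 27.5
eef_pos: [556.0, 193.3, 106.3]
tcp_rot: [-3.14, -0.002, -0.442]
contact_force: [0.1, 0.5, -0.7]
opening: 0.497
```

```bash
python3 bar.py o
```

```text
clock 27.5 tray xy [ -2.2 215. ] z 106.3 yaw-off 1.090 F [ 0.1  0.5 -0.7] 0.5 q6 2.34
1384 ((555.9483032226562, 192.85531616210938), (13.712785720825195, 56.12233352661133), 65.11087799072266)
bar angle 155.11087799072266 tool yaw -25.322559341673156
t(cm) [ 0.07 -0.02  7.12] |steps 1.4 rot(deg) [ -0.    0.  179.6]
```

Call:
move_arm(increments=[{"tx":0,"ty":0,"tz":-5,"rx":0,"ry":0,"rz":0,"gripper":0},{"tx":-4,"ty":0,"tz":-5,"rx":0,"ry":0,"rz":0,"gripper":0},{"tx":-5,"ty":0,"tz":-5,"rx":0,"ry":0,"rz":0,"gripper":0},{"tx":-5,"ty":0,"tz":-3,"rx":0,"ry":0,"rz":0,"gripper":0},{"tx":0,"ty":0,"tz":0,"rx":0,"ry":0,"rz":0,"gripper":0},{"tx":0,"ty":0,"tz":0,"rx":0,"ry":0,"rz":0,"gripper":0}], squeeze=25)

```text
clock: 28.15
eef_pos: [455.7, 240.1, 254.9]
tcp_rot: [3.141, -0.0, -0.44]
contact_force: [-0.5, -0.3, -0.6]
opening: 0.496
```

Run:
```python
from h import *
st();b,_=r.grab_frame('scene');a,_=r.grab_frame('side')
for n in('scene','side'):
  c=cam(n)
  for q in('tray','cup','pill_pot','thermometer','round_coaster'):
    L=r.place_of(q,n)
    if L: rr,cc=L[0]['location'];print(n,q,round(L[0]['confidence'],2),np.round(unproj(c,[cc,rr],0)[0]))
b=cv2.resize(b[150:320,180:360],(450,425),interpolation=2);a=cv2.resize(a[140:280,175:300],(350,425),interpolation=2)
cv2.imwrite('pics/p.png',np.hstack([b,a])[:,:,::-1])
```

```text
clock 28.1 tray xy [-100.6  265.7] z 254.9 yaw-off 1.092 F [-0.5 -0.3 -0.6] 0.5 q6 2.49
scene tray 0.78 [570.  -9.   0.]
scene pill_pot 0.93 [ 416. -423.    0.]
scene thermometer 0.6 [461. 421.   0.]
scene round_coaster 0.71 [691. 465.  -0.]
side tray 0.73 [570. -21.   0.]
side pill_pot 0.67 [ 411. -414.    0.]
side thermometer 0.78 [458. 423.   0.]
side round_coaster 0.61 [692. 456.   0.]
```

View pics/p.png

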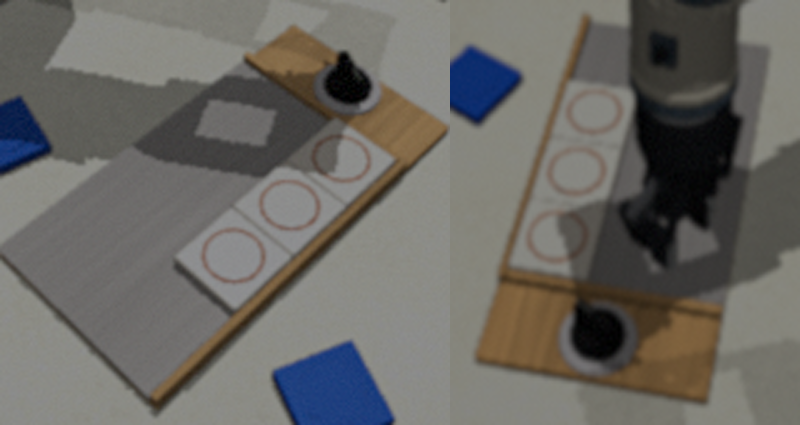

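```bash
python3 -c "
from h import *
print(r.sign_off())"
```

```text
the job is handed in; nothing more can be done
None
```

I finished and handed in the job at about 28.5 s on the robot's clock. The tiles are lined up and the dial is turned clockwise to its end stop; no verdict was reported.

- **Tiles:** I pushed each white tile against the back rail, then slid the row against the side rail. I pressed each tile against the back rail once more, and all three stopped at the same distance (11.2 mm on my scale). The final pictures show a tight, flush row. The blue look-alikes were left alone.
- **Tray:** My hardest push was about 17 N, which is inside the 15–25 N range where the tray could start to shift. The final pictures and position readings show no clear shift.
- **Dial:** I turned it about 140°, and the wrist torque then jumped from 0.08 to 1.35 N m. The fingers slipped about 6° on the bar at that point, so my tool angle and the bar angle disagreed. I gripped again in line with the bar, and turning 1° further gave 0.46 N m, far above the dial's friction. The bar read 0.6° further round afterwards, which is close to the measuring error.
- **Other items:** The pill pot, thermometer and coaster read within roughly 1 cm of where they started. The cup was not found in the final check, but the arm never went near it.

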